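Hang the L-shaped plate level on the finishing stand

TASK

Lift the L-shaped plate out of its slot in the rack and hang it on the stand's peg by the one hole that lets it hang with its top edge level, pushed home until it sits against the collar or within a finger's breadth (a centimetre) of it, then let go so that it hangs freely and still. The height at which the peg is clamped is not measured, so feel for it gently and never press hard on the stand; leave the T-shaped plate in its slot and the other things on the bench where they are.

Things in the scene. Friction and masses are not known exactly. Their poses are not given: they have to be found in the camera images.
- l_plate: L-shaped bare aluminium plate, 10 mm thick, uniform, about 0.4 kg, upright, its foot in a rack slot. Origin: middle of the foot's underside; z up, x through the thickness, y along the top bar. Leg: y -32.5 to 32.5, z 0 to 130 mm. Top bar: y -32.5 to 117.5, z 130 to 204 mm (sticks out beyond the leg on +y). Row of four 15 mm holes through the bar along x, 50 mm below the top edge, 26 mm apart
- t_plate: bystander: T-shaped plate of the same material, thickness, leg, bar size and hole row, but with the bar centred on the leg (y -75 to 75 mm). It stands in the rack's other slot. Same origin and axes as the L-shaped plate
- rack: fixed wooden block 150 (x) x 110 (y) x 45 mm (z), origin under its centre. Two slots open at the top, 12 mm (x) by 67.5 mm (y), 37 mm deep, centred 42 mm before and behind its middle along x; feet rest on the slot floors 8 mm above the worktop. Which plate is in which slot changes
- stand: fixed hanging stand: foot 130 x 130 x 14 mm, 14 mm post to z 249 mm. Origin on the worktop under the post, z up. An arm along the stand's -x (to the robot), at y 0: 12 mm rod, 19 mm collar with front face at x -75 mm, then a level 9 mm peg, round end, to x -123.5 mm. Peg axis height: clamped by hand anywhere from z 195 to 235 mm, not reported; it does not slip under 25 N
- l_plate_hole1 (a point): centre of hole 1 of the L-shaped plate, at y -2.3 mm, z 154 mm in the plate's frame, mid-thickness
- l_plate_hole2 (a point): centre of hole 2 of the L-shaped plate, at y 23.7 mm, z 154 mm in the plate's frame, mid-thickness
- l_plate_hole3 (a point): centre of hole 3 of the L-shaped plate, at y 49.7 mm, z 154 mm in the plate's frame, mid-thickness
- l_plate_hole4 (a point): centre of hole 4 of the L-shaped plate, at y 75.7 mm, z 154 mm in the plate's frame, mid-thickness
- tape_measure: bystander: yellow tape measure, 38 x 83 x 60 mm; origin under its middle
- masking_tape: bystander: roll of tape, 96 mm across, 24 mm high; origin under its middle
- sanding_block_1: bystander: brown sanding block, 52 x 68 x 24 mm; origin under its middle
- flat_pencil: bystander: red flat pencil, 163 mm long, 8 mm high; origin under its middle
- spray_tin: bystander: round tin, 79 mm across, 47 mm high; origin under its middle
- chuck_key: bystander: black T-handled key, 70 x 70 x 12 mm; origin under its middle

How it is judged:
By the outcome, as a careful person would: the job done as asked, in the order asked, and still so for the second after the job is handed in, with the robot touching nothing.
It also fails if it takes over 64 s, if anything falls off the work surface, if the arm or the gripper's body presses on something with over 40 N, if the wrist force passes 120 N, or if a joint passes its speed limit or range.

ROBOT

A 6-joint arm with a two-finger parallel gripper is mounted at the origin on a cart in front of the work surface, level with it; the furniture and walls round the work are solid. World frame = base frame: x ahead of the robot, y to its left, z up, the work surface at z = 0. Lengths are in m, angles in rad, forces in N, time in s.
With the tool pointing down it reaches from about 0.325 to 0.9 m from the base axis. Payload 6.1 kg.
Tool frame: the origin (TCP) lies midway between the tips of the shut fingers; the grasp point (between the pads) lies 19 mm behind it; z points along the fingers, y is the line along which they close (so a half turn about z gives the same grasp; the last joint's range is limited). The gripper opens to 85 mm and grips with 20 to 120 N. Pads are 22 mm wide; open, the fingers measure 114 mm over their backs; the gripper's body (76 mm by 85 mm) begins 54 mm behind the grasp point. The pads swing forward as they close: fully open they stand 13 mm farther back than shut.
Start: joints at [1.188, 0.22, 1.526, -0, 1.395, -0.126], TCP at [0.159, 0.604, 0.231] pointing down, gripper open.
Joint ranges: [-2.98, 2.98], [-0.91, 2.08], [0.09, 2.57], [-1.24, 4.39], [0.2, 2.65], [-2.68, 2.68]. Speed limits (rad/s): [2.57, 2.57, 3.01, 3.14, 3.14, 3.14].

INTERFACE

Orientations are given as [roll, pitch, yaw] about the fixed x, y, z axes, in that order (R = Rz(yaw) Ry(pitch) Rx(roll)).
In Python, from plant import movep, move_l, set_joints, gripper_to, hold, inverse_kinematics, observe, get_image, get_calibration, Unreachable, job_done gives the robot as it stands. Calls block until the motion is done:
- movep(position, orientation): joint-space move of the TCP to a pose.
- move_l(position, feed=0.15, rotation=None, max_force=None): straight line of the TCP; rotation=None keeps the orientation; feed is the mean speed in m/s. With max_force (N) it stops when the force on the tool has changed by that much, and returns True; else False.
- set_joints(angles): joint-space move.
- gripper_to(opening, f_grip=None): finger opening in m; f_grip is the grip in N (None keeps the last); returns when the fingers have stopped.
- hold(seconds).
- inverse_kinematics(position, orientation): joint angles nearest the present ones, or None.
- observe(): the state.
- get_image(name): name is "side" or "top" or "wrist"; returns (picture, depth): 384x512x3 uint8, red, green, blue; 384x512 float32, m along the optical axis (not along the pixel's ray), 0 where there is no reading.
- get_calibration(name): a dict with "intrinsics" (3x3 intrinsics, pixels), "world_from_camera" (4x4, takes a point from camera to world coordinates). Camera axes: x right, y down, z forward; pixel columns grow to the right and rows downward; lengths in m; the calibration is good to about 2 mm. A picture is of the moment at which its call begins: read the wrist's pose just before it. get_calibration takes no time and is no camera call; for the wrist camera it gives the pose at the moment of the call.
A pose or a line that the arm cannot do raises Unreachable and nothing moves.
- job_done(): hands the job in; it is judged then, once.
The state is a dict: "time_s": time; "q": joint angles; "joint_velocities": joint speeds; "joint_torque": joint torques, N m; "eef_pos": TCP position; "tcp_rot": TCP orientation; "ft_force": force on the tool from outside, world axes, zero at the start; "torque": the same for the moment, N m; "opening": finger opening in m; "grasp_force": force on a finger pad.
Only numpy, scipy, OpenCV 4.12 (cv2) and the standard library are available. Lean on these libraries where they do the work, as an engineer would, in place of code of your own. Each camera call takes 0.05 s, during which the arm holds its last target. There are 200 camera calls.

## Working session

There is one attempt and no reset: what is moved stays moved. The work goes in short steps, each a Python script; the robot and the scene stay as the last script left them, time stands still between calls to the robot, and variables do not carry over. Pictures are saved under pics/ and viewed, at most 10 in all, crops included, and the job is handed in when it is done.

```bash
ls; mkdir -p pics
python3 - <<'E'
from plant import *
import cv2,numpy as np
np.set_printoptions(precision=4,suppress=True)
for n in("side","top"):
    p,d=get_image(n); cv2.imwrite(f"pics/{n}0.png",p[:,:,::-1]); np.savez(f"{n}0.npz",p=p,d=d)
    c=get_calibration(n); print(n,c["intrinsics"],c["world_from_camera"],(d>0).mean())
print(observe()["time_s"],observe()["ft_force"])
E
```

```text
pics
side [[349.548    0.     251.3955]
 [  0.     349.548  192.7863]
 [  0.       0.       1.    ]] [[-0.9944 -0.0612  0.086   0.4693]
 [-0.1055  0.6089 -0.7862  0.9287]
 [-0.0043 -0.7908 -0.612   0.8408]
 [ 0.      0.      0.      1.    ]] 0.996124267578125
top [[354.2428   0.     260.9083]
 [  0.     354.2428 190.3286]
 [  0.       0.       1.    ]] [[ 0.0117 -0.9974  0.0715  0.4928]
 [-0.9999 -0.0121 -0.0048 -0.0185]
 [ 0.0056 -0.0714 -0.9974  1.0077]
 [ 0.      0.      0.      1.    ]] 0.9962310791015625
0.1 [-0.3039  0.3463  0.0966]
```

View pics/side0.png

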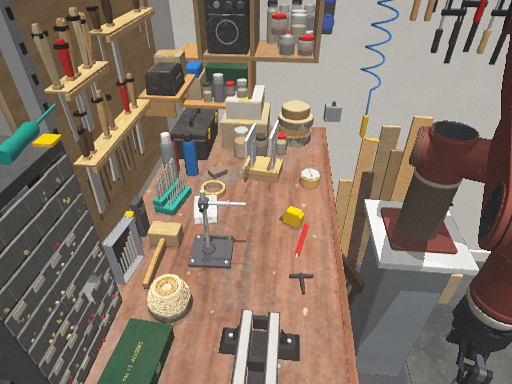

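View pics/top0.png

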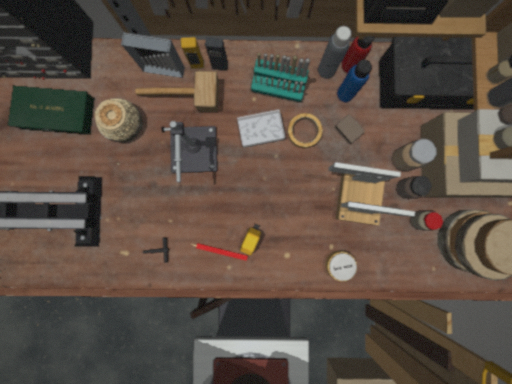

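The side view shows the stand with its post at about (207,205) and its peg pointing right to (245,204). The rack with both plates is near (262,160). In the top view the far plate's bar runs (333,168)-(400,176), the near plate's runs (347,207)-(415,212), the rack is near (362,197) and the stand foot near (194,149). Next I'll turn these into world coordinates.

```bash
cat > h.py <<'E'
from plant import *
import cv2,numpy as np
np.set_printoptions(precision=4,suppress=True)
def cloud(d,c):
    K=c["intrinsics"];T=np.array(c["world_from_camera"])
    v,u=np.mgrid[:d.shape[0],:d.shape[1]]
    P=np.stack([(u-K[0][2])/K[0][0]*d,(v-K[1][2])/K[1][1]*d,d],-1)
    return P@T[:3,:3].T+T[:3,3]
def rect(P):
    r=cv2.minAreaRect((P[:,:2]*1000).astype(np.float32)); return r[0],r[1],r[2],len(P)
E
python3 - <<'E'
from h import *
C={}
for n in("top","side"):
    z=np.load(n+"0.npz"); C[n]=(cloud(z["d"],get_calibration(n)),z["p"])
W,p=C["top"]
def sub(W,b,z0,z1):
    m=(W[...,0]>b[0])&(W[...,0]<b[1])&(W[...,1]>b[2])&(W[...,1]<b[3])&(W[...,2]>z0)&(W[...,2]<z1)
    return W[m]
for n in C:
    W=C[n][0]; print(n)
    print("table z",np.median(sub(W,(.4,.5,-.05,.1),-.02,.02)[:,2]))
    print("rack top",rect(sub(W,(.35,.65,-.45,-.15),.035,.052)))
    P=sub(W,(.35,.65,-.48,-.1),.19,.235)
    k=P[:,0]>.5
    for q in (P[P[:,0]>.49],P[P[:,0]<.49]):
        if len(q)>5: print("plate top",rect(q),q.min(0),q.max(0),np.median(q,0))
    print("foot",rect(sub(W,(.45,.8,.05,.3),.009,.018)))
    for a,b in((.02,.1),(.1,.17),(.17,.185),(.185,.2),(.2,.21),(.21,.22),(.22,.23),(.23,.24),(.24,.26)):
        q=sub(W,(.4,.75,.08,.3),a,b)
        if len(q)>2: print(a,b,len(q),q.min(0),q.max(0),np.median(q,0))
E
python3 - <<'E'
import cv2
a=cv2.imread('pics/top0.png')[140:240,310:440];b=cv2.imread('pics/side0.png')[100:280,170:320]
a=cv2.resize(a,(390,300),interpolation=2);b=cv2.resize(b,(400,480),interpolation=2)
a=cv2.copyMakeBorder(a,0,180,0,0,0)
cv2.imwrite('pics/crop.png',cv2.hconcat([a,b]))
E
```

```text
top
table z -0.00035810411328318636
rack top ((492.4302978515625, -341.0813293457031), (221.74246215820312, 327.82513427734375), 79.59215545654297, 2046)
plate top ((556.1678466796875, -276.44049072265625), (192.32156372070312, 94.3363037109375), 82.2641372680664, 746) [ 0.4982 -0.3665  0.19  ] [ 0.6144 -0.1866  0.2153] [ 0.5883 -0.2744  0.2113]
foot ((702.1729125976562, 171.31378173828125), (176.63604736328125, 130.90438842773438), 1.1320743560791016, 1538)
0.02 0.1 165 [0.6303 0.1204 0.02  ] [0.7092 0.1921 0.0998] [0.6847 0.168  0.0272]
0.1 0.17 42 [0.6825 0.1656 0.1016] [0.6923 0.1759 0.1601] [0.6845 0.1681 0.1333]
0.2 0.21 135 [0.5668 0.1577 0.2011] [0.7021 0.2053 0.2099] [0.6327 0.1667 0.2081]
0.21 0.22 256 [0.5687 0.1579 0.21  ] [0.7026 0.207  0.2199] [0.6727 0.1689 0.2129]
0.22 0.23 7 [0.6835 0.1657 0.2201] [0.6921 0.1763 0.2279] [0.6861 0.1669 0.2228]
0.23 0.24 13 [0.6826 0.1659 0.2302] [0.692  0.1754 0.2394] [0.6845 0.1676 0.237 ]
0.24 0.26 37 [0.6834 0.1657 0.2419] [0.696  0.1778 0.2516] [0.689  0.1715 0.2487]
side
table z 0.0001168923519552223
rack top ((498.9310302734375,
[... 427 characters left out ...]
.7115 0.1944 0.0998] [0.6898 0.177  0.0304]
0.1 0.17 78 [0.6845 0.1705 0.1023] [0.6982 0.1808 0.1684] [0.6895 0.1768 0.1365]
0.17 0.185 14 [0.685  0.1722 0.1704] [0.6968 0.1799 0.1824] [0.6892 0.1754 0.1765]
0.185 0.2 14 [0.6173 0.1698 0.1861] [0.7052 0.1851 0.1991] [0.6856 0.1827 0.1968]
0.2 0.21 121 [0.5711 0.1623 0.2   ] [0.7046 0.2087 0.21  ] [0.6513 0.1743 0.2074]
0.21 0.22 130 [0.5711 0.1582 0.21  ] [0.7048 0.2085 0.2194] [0.678  0.1722 0.2128]
0.22 0.23 15 [0.6818 0.1717 0.22  ] [0.6983 0.1863 0.2299] [0.6889 0.1773 0.2233]
0.23 0.24 14 [0.6857 0.1724 0.2301] [0.697  0.1785 0.2384] [0.6913 0.1762 0.2343]
0.24 0.26 24 [0.6854 0.1669 0.2406] [0.6967 0.1806 0.251 ] [0.6908 0.1748 0.2473]
```

View pics/crop.png

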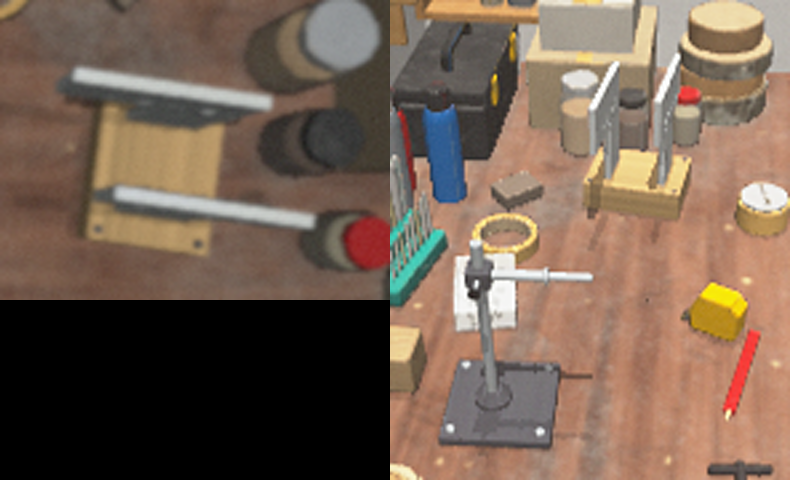

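The crop shows the far plate's bar at about (335-400, 165-174) in the top image and the near one at (348-415, 203-213). The far bar overhangs the rack on the left (+y). I still need to find which plate is which relative to the rack.

Run:
```python
from h import *
for n in("top","side"):
    z=np.load(n+"0.npz");W=cloud(z["d"],get_calibration(n));p=z["p"]; print(n)
    x,y,zz=W[...,0],W[...,1],W[...,2]
    for nm,(a,b) in dict(far=(.555,.65),near=(.47,.545)).items():
        m=(x>a)&(x<b)&(y>-.45)&(y<-.15)&(zz>.207)&(zz<.22)
        q=W[m]; r=rect(q); print(nm,r,q[:,1].min(),q[:,1].max(),np.median(q[:,2]))
        m=(x>a-.01)&(x<b)&(y>-.45)&(y<-.15)&(zz>.06)&(zz<.12); q=W[m]   # leg
        print(" leg y",np.percentile(q[:,1],[2,50,98]) if len(q) else 0,len(q))
    hsv=cv2.cvtColor(p,cv2.COLOR_RGB2HSV)
    m=(x>.42)&(x<.68)&(y>-.37)&(y<-.18)&(zz>.04)&(zz<.05)&(hsv[...,1]>85)
    nl,lab,st,_=cv2.connectedComponentsWithStats(m.astype(np.uint8))
    q=W[m]; print("rack",rect(q),q.min(0),q.max(0))
    for a in np.arange(.565,.70,.01):
        m=(x>a)&(x<a+.01)&(y>.14)&(y<.2)&(zz>.18)&(zz<.232)
        q=W[m]; print("%.3f n%d y %.4f..%.4f med %.4f  z med %.4f max %.4f"%(a,len(q),q[:,1].min(),q[:,1].max(),np.median(q[:,1]),np.median(q[:,2]),q[:,2].max()) if len(q) else a)
    # foot
    m=(x>.55)&(x<.8)&(y>.08)&(y<.26)&(zz>.011)&(zz<.018)&(hsv[...,2]<110)
    k=cv2.morphologyEx(m.astype(np.uint8),cv2.MORPH_OPEN,np.ones((5,5)))
    print("foot",rect(W[k>0]))
```

```text
top
far ((600.5646362304688, -260.852783203125), (149.47767639160156, 10.547262191772461), 82.2641372680664, 312) -0.33453521414070714 -0.18723119494885995 0.21167779989607827
 leg y [-0.4476 -0.416  -0.2723] 754
near ((511.6858215332031, -292.22235107421875), (149.04281616210938, 10.31478214263916), 82.04963684082031, 303) -0.36654800571035534 -0.2185689028691385 0.21163064966505696
 leg y [-0.4496 -0.4451 -0.2595] 129
rack ((541.4093627929688, -296.1286926269531), (111.60110473632812, 126.01039123535156), 82.21650695800781, 1349) [ 0.4739 -0.3579  0.0402] [ 0.6097 -0.2335  0.0497]
0.565 n14 y 0.1630..0.1705 med 0.1665  z med 0.2093 max 0.2112
0.575 n19 y 0.1633..0.1706 med 0.1672  z med 0.2096 max 0.2126
0.585 n16 y 0.1636..0.1707 med 0.1668  z med 0.2089 max 0.2126
0.595 n17 y 0.1640..0.1711 med 0.1672  z med 0.2094 max 0.2144
0.605 n21 y 0.1643..0.1761 med 0.1682  z med 0.2089 max 0.2118
0.615 n30 y 0.1598..0.1751 med 0.1663  z med 0.2119 max 0.2161
0.625 n24 y 0.1644..0.1738 med 0.1688  z med 0.2116 max 0.2140
0.635 n21 y 0.1649..0.1747 med 0.1690  z med 0.2107 max 0.2136
0.645 
[... 1350 characters left out ...]
  z med 0.2091 max 0.2107
0.615 n20 y 0.1626..0.1765 med 0.1711  z med 0.2101 max 0.2160
0.625 n15 y 0.1639..0.1751 med 0.1715  z med 0.2101 max 0.2139
0.635 n14 y 0.1653..0.1746 med 0.1723  z med 0.2098 max 0.2131
0.645 n14 y 0.1680..0.1762 med 0.1727  z med 0.2104 max 0.2142
0.655 n13 y 0.1687..0.1757 med 0.1738  z med 0.2093 max 0.2123
0.665 n15 y 0.1688..0.1789 med 0.1742  z med 0.2092 max 0.2112
0.675 n43 y 0.1582..0.1863 med 0.1798  z med 0.2130 max 0.2226
0.685 n52 y 0.1602..0.1956 med 0.1813  z med 0.2152 max 0.2313
0.695 n32 y 0.1619..0.1877 med 0.1831  z med 0.2170 max 0.2294
foot ((692.154296875, 207.83438110351562), (19.050865173339844, 34.78588104248047), 10.715449333190918, 56)
```

Far-bar centre versus rack centre along the rack's y is +43 mm for the far plate and 0 mm for the near one. So **the L is the far plate**, yaw ≈ -7.8°, with y pointing away to the left. The centre of mass is at y ≈ 23.7, which is hole 2. The peg axis is at about z 0.205 and y 0.168, with the collar face near x 0.615. Next I'll go above hole 2 and look with the wrist camera.

Run:
```python
from h import *
o=observe(); print(o["tcp_rot"])
P=[.5995,-.2784,.32]; best=None
for y in(82.2,-97.8):
    for zz in (P,[.56,.17,.25]):
        print(y,inverse_kinematics(zz,[np.pi,0,np.radians(y)]))
y=82.2
q=inverse_kinematics(P,[np.pi,0,np.radians(y)])
if q is None or abs(q[5])>2.6: y=-97.8
movep(P,[np.pi,0,np.radians(y)]); gripper_to(.045)
c=get_calibration("wrist"); p,d=get_image("wrist"); np.savez("w0.npz",p=p,d=d,K=c["intrinsics"],T=c["world_from_camera"])
cv2.imwrite("pics/w0.png",p[:,:,::-1]); o=observe(); print(y,o["time_s"],o["eef_pos"],o["opening"])
W=cloud(d,c);x,yy,z=W[...,0],W[...,1],W[...,2]
for a,b in((.555,.65),(.47,.545)):
    q=W[(x>a)&(x<b)&(yy>-.45)&(yy<-.15)&(z>.206)&(z<.22)]
    if len(q)>10: print(rect(q),q.min(0),q.max(0),np.median(q[:,2]))
```

```text
[-3.1398 -0.0002  2.8848]
82.2 [-0.5539  0.2674  1.3066  0.      1.5676 -0.4178]
82.2 [ 0.16    0.114   1.6114 -0.      1.4162  0.2962]
-97.8 None
-97.8 None
82.2 4.075 [ 0.5995 -0.2784  0.32  ] 0.04470722578757796
((600.176513671875, -262.41546630859375), (149.10203552246094, 9.873822212219238), 82.4361572265625, 1584) [ 0.5859 -0.3367  0.2093] [ 0.6149 -0.1881  0.2144] 0.21208881287268647
((512.4014282226562, -285.78350830078125), (134.45826721191406, 10.804387092590332), 82.09574127197266, 1459) [ 0.4981 -0.3517  0.206 ] [ 0.5266 -0.2187  0.2141] 0.21193114681847441
```

View pics/w0.png

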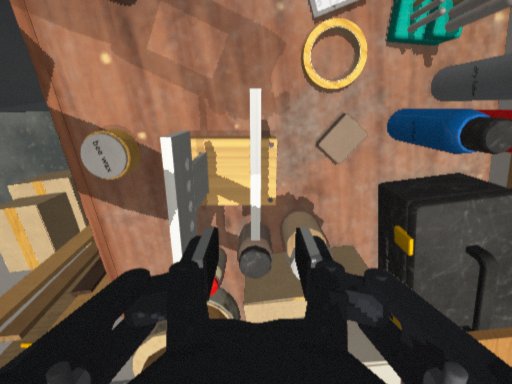

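The wrist view shows the L's bar at columns 250-262, rows 88-240, centred between the fingers, with the T's bar at columns 162-187. Measured bar length is 149 mm, thickness 9.9 mm and top z 0.212, all consistent. I'll grasp above hole 2 and lift.

Run:
```python
from h import *
r=[np.pi,0,np.radians(82.3)]
x,y=.5977,-.2810
move_l([x,y,.23],rotation=r)
print(move_l([x,y,.185],feed=.08,max_force=8))
gripper_to(.0,60); o=observe(); print(o["opening"],o["grasp_force"],o["ft_force"],o["eef_pos"])
f0=o["ft_force"]
hit=move_l([x,y,.265],feed=.06,max_force=15); o=observe(); print(hit,o["eef_pos"],o["ft_force"],o["time_s"],o["opening"])
if not hit:
    move_l([x,y,.32],feed=.12); hold(.3); o=observe(); print(o["ft_force"],o["torque"],o["time_s"])
    d,c=get_image("wrist")[1],get_calibration("wrist")
    W=cloud(d,c); q=W[(abs(W[...,0]-x)<.03)&(abs(W[...,1]-y-.03)<.11)&(W[...,2]>.335)&(W[...,2]<.365)]
    print(rect(q),np.median(q[:,2]))
```

```text
False
0.008984459941403731 60.02596378326416 [ 0.1874 -0.3565  3.3255] [ 0.5981 -0.2813  0.1859]
False [ 0.5974 -0.2809  0.2643] [ 0.5208 -0.1147 -4.46  ] 7.425 0.008973488547543285
[ 0.9279 -0.2267 -4.9565] [ 0.0118 -0.0531  0.0105] 8.3333
((604.9978637695312, -254.55267333984375), (126.3650131225586, 57.37299728393555), 64.21317291259766, 7561) 0.3455369775666171
```

Run:
```python
from h import *
r=[np.pi,0,np.radians(92.5)]
movep([.49,.166,.30],r); hold(.3)
c=get_calibration("wrist"); p,d=get_image("wrist"); cv2.imwrite("pics/w1.png",p[:,:,::-1])
np.savez("w1.npz",p=p,d=d,K=c["intrinsics"],T=c["world_from_camera"])
o=observe(); print(o["time_s"],o["eef_pos"],o["ft_force"],o["torque"])
W=cloud(d,c);x,y,z=W[...,0],W[...,1],W[...,2]
for a in np.arange(.555,.70,.008):
    q=W[(x>a)&(x<a+.008)&(y>.14)&(y<.2)&(z>.18)&(z<.235)]
    if len(q): print("%.3f n%d y %.4f..%.4f med %.4f z med %.4f p95 %.4f xmin %.4f"%(a,len(q),q[:,1].min(),q[:,1].max(),np.median(q[:,1]),np.median(q[:,2]),np.percentile(q[:,2],95),q[:,0].min()))
q=W[(abs(x-.49)<.012)&(y>.215)&(y<.28)&(z>.31)&(z<.34)]
if len(q):print("bar",rect(q),q.max(0),np.percentile(q[:,2],[5,50,95]), np.polyfit(q[:,1],q[:,2],1))
```

```text
10.4167 [0.4902 0.1656 0.2999] [-0.5209 -0.3953 -4.7393] [ 0.0023 -0.0049 -0.0204]
0.563 n55 y 0.1616..0.1695 med 0.1662 z med 0.2092 p95 0.2112 xmin 0.5661
0.571 n78 y 0.1620..0.1704 med 0.1672 z med 0.2099 p95 0.2113 xmin 0.5710
0.579 n89 y 0.1627..0.1709 med 0.1673 z med 0.2099 p95 0.2112 xmin 0.5791
0.587 n88 y 0.1629..0.1710 med 0.1680 z med 0.2098 p95 0.2113 xmin 0.5870
0.595 n86 y 0.1629..0.1714 med 0.1685 z med 0.2098 p95 0.2114 xmin 0.5951
0.603 n82 y 0.1635..0.1721 med 0.1688 z med 0.2097 p95 0.2114 xmin 0.6034
0.611 n222 y 0.1585..0.1772 med 0.1698 z med 0.2113 p95 0.2155 xmin 0.6111
0.619 n83 y 0.1614..0.1757 med 0.1700 z med 0.2112 p95 0.2129 xmin 0.6192
0.627 n105 y 0.1639..0.1748 med 0.1706 z med 0.2112 p95 0.2127 xmin 0.6271
0.635 n112 y 0.1642..0.1755 med 0.1710 z med 0.2112 p95 0.2128 xmin 0.6351
0.643 n115 y 0.1644..0.1754 med 0.1713 z med 0.2112 p95 0.2127 xmin 0.6430
0.651 n110 y 0.1650..0.1760 med 0.1717 z med 0.2112 p95 0.2127 xmin 0.6512
0.659 n112 y 0.1652..0.1766 med 0.1720 z med 0.2112 p95 0.2126 xmin 0.6591
0.667 n199 y 0.1604..0.1839 med 0.1746 z med 0.2110 p95 0.2156 xmin 0.6670
0.675 n650 y 0.1575..0.1855 med 0.1727 z med 0.2165 p95 0.2286 xmin 0.6750
0.683 n521 y 0.1581..0.1999 med 0.1780 z med 0.2180 p95 0.2327 xmin 0.6830
0.691 n159 y 0.1587..0.1863 med 0.1818 z med 0.2178 p95 0.2193 xmin 0.6911
0.699 n34 y 0.1586..0.1860 med 0.1808 z med 0.2175 p95 0.2185 xmin 0.6991
bar ((487.00201416015625, 236.87486267089844), (10.03002643585205, 43.8534049987793), 2.54091739654541, 2522) [0.4926 0.2589 0.3283] [0.325  0.3261 0.3272] [0.     0.3261]
```

View pics/w1.png

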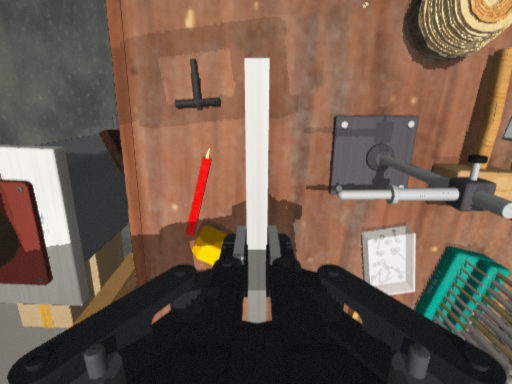

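The picture shows the peg at about (340-455, 192) right of the bar at columns 245-270. The bar is level, with its top at TCP+26 mm. The peg axis is y ≈ 0.166→0.168 and z ≈ 0.2065, with its tip at x 0.566 and the collar at about 0.6145. Now I'll insert gently.

Run:
```python
from h import *
r=[np.pi,0,np.radians(93)]
move_l([.545,.1652,.2303],rotation=r); hold(.3)
o=observe(); f0=np.array(o["ft_force"]); print(o["eef_pos"],f0)
h=move_l([.585,.1666,.2303],feed=.03,max_force=3); o=observe(); print(h,o["eef_pos"],o["ft_force"]-f0)
if not h:
    h=move_l([.6085,.1676,.2303],feed=.02,max_force=3); o=observe(); print(h,o["eef_pos"],o["ft_force"]-f0)
print(o["time_s"],o["torque"])
p,d=get_image("side"); cv2.imwrite("pics/s1.png",cv2.resize(p[130:280,150:300,::-1],(600,600),interpolation=cv2.INTER_CUBIC))
```

```text
[0.5451 0.1653 0.2312] [-0.6739 -0.3382 -4.0797]
False [0.5848 0.1666 0.2303] [ 1.1429 -0.4033 -1.0825]
False [0.6084 0.1676 0.2303] [ 0.8567  0.5103 -0.0191]
14.2667 [-0.0212 -0.0037  0.0495]
```

View pics/s1.png

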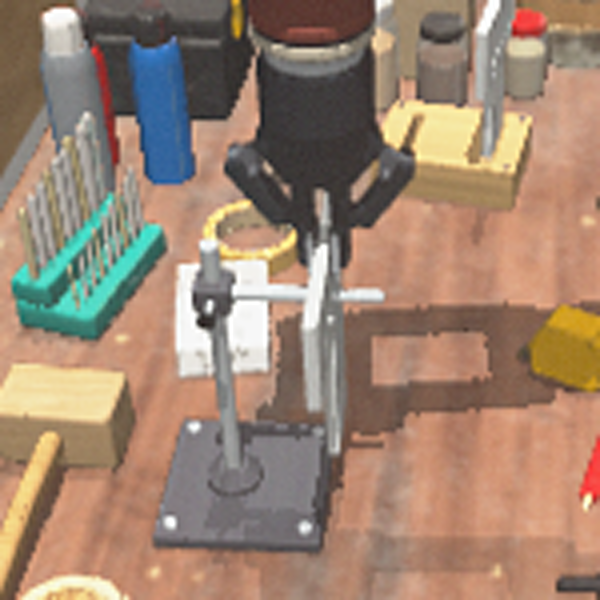

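The side view shows the peg through the plate (tip near (380,295)) without any contact. Next I'll lower until the hole rests on the peg and ease the plate towards the collar.

Run:
```python
from h import *
f0=np.array(observe()["ft_force"])
h=move_l([.6085,.1676,.2223],feed=.01,max_force=2.5); o=observe(); p=o["eef_pos"]; print(h,p,o["ft_force"]-f0,o["torque"])
hold(.3); o=observe(); print(o["ft_force"],o["eef_pos"],o["time_s"])
```

```text
True [0.6085 0.1676 0.2269] [0.6836 0.0002 9.4974] [ 0.0205 -0.0949  0.0096]
[ 0.4039 -0.4347  6.1731] [0.6085 0.1676 0.2268] 15.0833
```

Contact came 3.4 mm down, consistent with hole clearance (3 mm). I'll relieve the load and release.

Run:
```python
from h import *
z=.2275
move_l([.6085,.1676,z],feed=.01); hold(.3); print(observe()["ft_force"])
gripper_to(.03); hold(.4); print(observe()["ft_force"],observe()["opening"])
move_l([.6085,.1676,.33],feed=.06); move_l([.53,.10,.36]); hold(.8)
c=get_calibration("wrist"); p,d=get_image("wrist"); W=cloud(d,c);x,y,zz=W[...,0],W[...,1],W[...,2]
q=W[(x>.55)&(x<.66)&(y>.08)&(y<.29)&(zz>.24)&(zz<.275)]
if len(q)>20: print("bar",rect(q),np.median(q[:,2]),np.polyfit(q[:,1],q[:,2],1))
cv2.imwrite("pics/w2.png",p[:,:,::-1])
n="side"; p,d=get_image(n); cv2.imwrite("pics/s2.png",cv2.resize(p[130:280,150:300,::-1],(600,600),interpolation=cv2.INTER_CUBIC))
for n in("top","side"):
    p,d=get_image(n); W=cloud(d,get_calibration(n));x,y,zz=W[...,0],W[...,1],W[...,2]
    q=W[(x>.56)&(x<.65)&(y>.08)&(y<.29)&(zz>.247)&(zz<.262)]
    if len(q)>20: print(n,rect(q),np.median(q[:,2]),np.polyfit(q[:,1],q[:,2],1))
print(observe()["time_s"])
```

```text
[ 1.2503  0.0674 -2.6122]
[-0.0871  0.3156  0.3626] 0.029950639148500928
bar ((606.8164672851562, 186.2947540283203), (11.093842506408691, 150.36959838867188), 3.1569347381591797, 2782) 0.2527001304383014 [-0.0047  0.2522]
side ((609.4579467773438, 186.996337890625), (10.237545013427734, 150.78692626953125), 2.9608800411224365, 139) 0.2529329593887699 [-0.0054  0.2538]
20.325
```

View pics/s2.png

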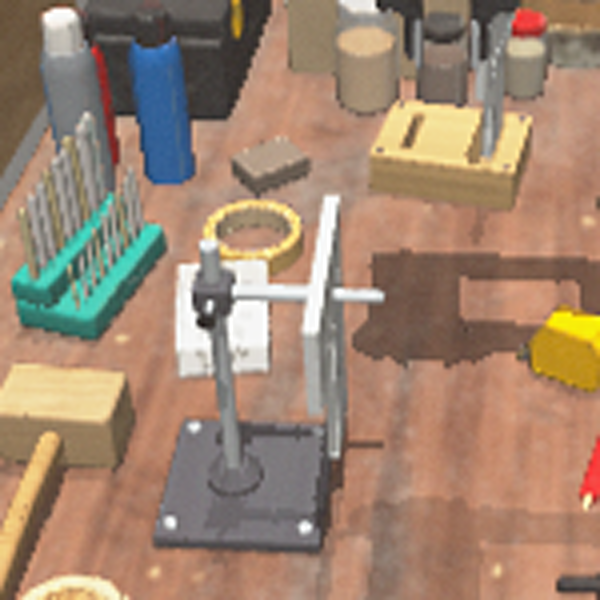

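View pics/w2.png

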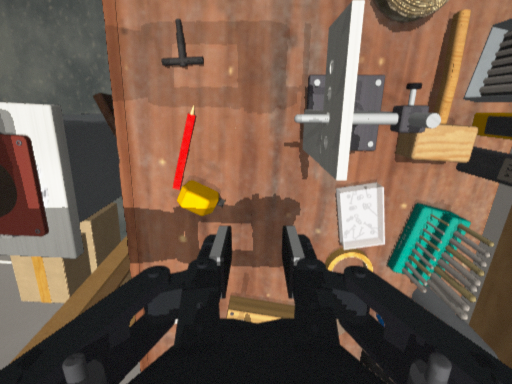

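Both pictures show the plate hanging level (0.3°) on the peg through hole 2. It is about 2 mm from the collar and nothing is touching it. The T plate and the bystanders haven't moved. Handing in.

Run:
```python
from h import *
hold(2.0); c=get_calibration("wrist"); W=cloud(get_image("wrist")[1],c);x,y,zz=W[...,0],W[...,1],W[...,2]
q=W[(x>.55)&(x<.66)&(y>.08)&(y<.29)&(zz>.24)&(zz<.275)]
print(rect(q),np.polyfit(q[:,1],q[:,2],1)); print(job_done())
```

```text
((606.802978515625, 186.500244140625), (11.144145011901855, 150.2079620361328), 3.0528485774993896, 2785) [-0.0049  0.2523]
the job is handed in; nothing more can be done
None
```

The L-shaped plate hangs freely and still by hole 2, level to about 0.3° and roughly 2 mm from the collar, and the job was handed in about 22 s into the 64 s allowed.

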